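Find the latched key of the drying cupboard's key box and release it

TASK

One of the four shelf-heater keys on the green key box is still latched down, but the worn caps all stand about level, so you can only feel which: tap them lightly with the fingertips, where a released key gives and the latched one stands firm, then press the latched key fully in and let go so that it springs up. Do not push any of the other keys in until it latches; pick nothing up, and leave everything else on the table where it is.

Things in the scene. Friction and masses are not known exactly. Their poses are not given: they have to be found in the camera images.
- key_box: Green enamelled key box with an aluminium top plate, 116 mm (its x, front to back) x 276 mm (its y, along the row) x 62 mm high, fixed to the table; black frames round the keys end 66 mm above the table. Origin: centre of its underside, on the table; x points to its back, away from the robot when its yaw is 0. The four keys stand on its y axis at y = -90, -30, 30 and 90 mm.
- key_a: One of four identical cream push keys, 34 mm (box x) x 28 mm (box y), 60 mm apart in one row. Origin: centre of its top face, z up; moves with the key, straight down only. Letters do not tell the order in the row: it is drawn anew each time. At the start all tops stand 79 to 82 mm above the table: caps sit unevenly on their stems, so neither look nor height tells which key is latched.
- key_b: Second of the four keys, made as key_a; origin: centre of its top face. How every released key feels: it gives at once, 1 mm at about 1.5 N and 2 mm at 2 N; 3.2 mm down (3 N) it meets an end spring and goes further only above 7 N. Let go, it comes back up; but pushed in 4.4 mm or more (about 9 N) it latches, 3 mm down.
- key_c: Third of the four keys, made as key_a; origin: centre of its top face.
- key_d: Fourth of the four keys, made as key_a; origin: centre of its top face. How the latched key feels, whichever it is: firm; it gives less than 1 mm below 6 N. Pushed fully in, to its hard stop 5.7 mm below its latched height (about 13 N; the last 0.7 mm does it), and let go, it is released and within half a second springs up to 3 mm above where it stood latched.
- fluted_pot: Small fluted cream pot, 56 mm across, 44 mm high, behind the box. Origin: centre of its underside. Stands loose beside the work; not needed.
- green_tile: Dark green glazed test tile, 65 x 45 x 9 mm, lying in front of the box. Origin: centre of its underside. Stands loose beside the work; not needed.
- blue_tile: Dark blue glazed test tile, 65 x 45 x 9 mm, lying in front of the box. Origin: centre of its underside. Stands loose beside the work; not needed.
- wood_rib: Beech rib, 40 x 90 x 9 mm, lying in front of the box. Origin: centre of its underside. Stands loose beside the work; not needed.
- clay_lump: Lump of brown clay, 52 x 65 x 46 mm, behind the box. Origin: centre of its underside. Stands loose beside the work; not needed.
- pot_lid: Pale pink dry pot lid with a knob, 94 mm across, 45 mm high, to the left. Origin: centre of its underside. Stands loose beside the work; not needed.

How it is judged:
At the end, for the whole second after the job is handed in: The key that was latched has sprung up: one key stands more than 2.2 mm higher than at the start (its top over 80.5 mm above the table), the other three are within 1.2 mm of their starting heights; every loose thing is within 15 mm of where it stood (((distance of key_a from where it was at the start of the episode above 0.0022 m and height (world z) of key_a above 0.0805 m and distance of each of key_b, key_c, key_d from where it was at the start of the episode below 0.0012 m) or (distance of key_b from where it was at the start of the episode above 0.0022 m and height (world z) of key_b above 0.0805 m and distance of each of key_a, key_c, key_d from where it was at the start of the episode below 0.0012 m) or (distance of key_c from where it was at the start of the episode above 0.0022 m and height (world z) of key_c above 0.0805 m and distance of each of key_a, key_b, key_d from where it was at the start of the episode below 0.0012 m) or (distance of key_d from where it was at the start of the episode above 0.0022 m and height (world z) of key_d above 0.0805 m and distance of each of key_a, key_b, key_c from where it was at the start of the episode below 0.0012 m)) and distance of each of fluted_pot, green_tile, blue_tile, wood_rib, clay_lump, pot_lid from where it was at the start of the episode below 0.015 m); the robot touches nothing.
It fails at once if a released key was pushed right in (a key more than 7 mm from its starting height, which the latched key cannot reach) (distance of any of key_a, key_b, key_c, key_d from where it was at the start of the episode above 0.007 m).
It fails at once if a loose bystander was moved or picked up (more than 15 mm) (distance of any of fluted_pot, green_tile, blue_tile, wood_rib, clay_lump, pot_lid from where it was at the start of the episode above 0.015 m).
It also fails if it takes over 48 s, if anything falls off the work surface, if the arm or the gripper's body presses on something with over 40 N, if the wrist force passes 120 N, or if a joint passes its speed limit or range.

ROBOT

A 6-joint arm with a two-finger parallel gripper is mounted at the origin on a cart in front of the work surface, level with it; the furniture and walls round the work are solid. World frame = base frame: x ahead of the robot, y to its left, z up, the work surface at z = 0. Lengths are in m, angles in rad, forces in N, time in s.
With the tool pointing down it reaches from about 0.325 to 0.925 m from the base axis. Payload 3.1 kg.
Tool frame: the origin (TCP) lies between the finger pads; the fingertips stand 8 mm ahead of it and the grasp point (between the pads) lies 11 mm behind it (finger_overhang is the distance from the TCP to the fingertips, in m); z points along the fingers, y is the line along which they close (so a half turn about z gives the same grasp; the last joint's range is limited). The gripper opens to 85 mm and grips with 20 to 120 N. Pads are 22 mm wide; open, the fingers measure 114 mm over their backs; the gripper's body (76 mm by 85 mm) begins 54 mm behind the grasp point. The pads swing forward as they close: fully open they stand 13 mm farther back than shut.
Start: joints at [1.196, 0.217, 1.613, -0, 1.311, -0.112], TCP at [0.162, 0.604, 0.239] pointing down, gripper open.
Joint ranges: [-2.75, 2.75], [-0.78, 2.1], [0.31, 2.55], [-1.13, 4.27], [0.13, 2.63], [-2.58, 2.58]. Speed limits (rad/s): [2.79, 2.79, 3.14, 3.14, 3.14, 3.14].

INTERFACE

Orientations are given as a unit quaternion [x, y, z, w].
In Python, from station import * gives the robot as it stands. The module is installed in compiled form; this text tells all that it offers. Calls block until the motion is done:
- goto(position, orientation): joint-space move of the TCP to a pose.
- move_straight(position, orientation=None, velocity=0.15, stop_force=None): straight line of the TCP; orientation=None keeps the orientation; velocity is the mean speed in m/s. With stop_force (N) it stops when the force on the tool has changed by that much, and returns True; else False.
- movej(angles): joint-space move.
- gripper_open() and grab(squeeze=None): open the fingers fully, or close them until they stop; squeeze is the grip in N (None keeps the last).
- wait(seconds).
- inverse_kinematics(position, orientation): joint angles nearest the present ones, or None.
- get_image(name): name is "side" or "top"; returns the picture (384x512x3 uint8, red, green, blue); there is no depth.
- camera_info(name): a dict with "mtx" (3x3 intrinsics, pixels), "k1" (the pictures are not rectified: a ray, as slopes to the right and down, at radius r is drawn at 1 + k1 r^2 times it, then the intrinsics apply), "position" and "rotation" of the camera in the world. Camera axes: x right, y up, looking along -z (the intrinsics and any distortion apply to the point x, -y, -z); pixel columns grow to the right and rows downward; lengths in m; the calibration is good to about 2 mm. A picture is of the moment at which its call begins. camera_info takes no time and is no camera call.
A pose or a line that the arm cannot do raises Unreachable and nothing moves.
- hand_in(): hands the job in; it is judged then, once.
Readings, each from a call of its own:
- current_time(): time.
- current_joints(): joint angles.
- current_joint_vel(): joint speeds.
- current_joint_torque(): joint torques, N m.
- current_tool_pos(): TCP position.
- current_eef_rot(): TCP orientation.
- current_wrist_force(): force on the tool from outside, world axes, zero at the start.
- current_torque(): the same for the moment, N m.
- current_finger_gap(): opening from 0.0 (shut) to 1.0 (fully open).
- current_grip_force(): force on a finger pad.
Only numpy, scipy, OpenCV 4.12 (cv2) and the standard library are available. Lean on these libraries where they do the work, as an engineer would, in place of code of your own. Each camera call takes 0.05 s, during which the arm holds its last target. There are 200 camera calls.

## Working session

There is one attempt and no reset: what is moved stays moved. The work goes in short steps, each a Python script; the robot and the scene stay as the last script left them, time stands still between calls to the robot, and variables do not carry over. Pictures are saved under pics/ and viewed, at most 10 in all, crops included, and the job is handed in when it is done.

```bash
mkdir -p pics; python3 - <<'E'
from station import *
import cv2
for n in("top","side"):
    cv2.imwrite(f"pics/{n}0.png",get_image(n)[:,:,::-1]); print(n,camera_info(n))
print(current_time(),current_eef_rot(),current_wrist_force())
E
```

```text
top {'mtx': array([[494.86338515,   0.        , 252.52688351],
       [  0.        , 494.86338515, 185.83060699],
       [  0.        ,   0.        ,   1.        ]]), 'k1': -0.21496004028904753, 'position': array([0.35675566, 0.14478591, 1.16454947]), 'rotation': array([ 0.05129067, -0.04729223, -0.70254349,  0.70821279])}
side {'mtx': array([[372.93688566,   0.        , 256.0787436 ],
       [  0.        , 372.93688566, 185.57071538],
       [  0.        ,   0.        ,   1.        ]]), 'k1': -0.006039241544253272, 'position': array([ 0.06317966, -0.48737343,  0.5870662 ]), 'rotation': array([ 0.46033227, -0.14890374, -0.25157161,  0.83823243])}
0.1 [ 1.31032356e-01  9.91377541e-01 -1.01391299e-03 -2.55840669e-04] [-0.10657172  0.90614772  0.24881686]
```

View pics/top0.png

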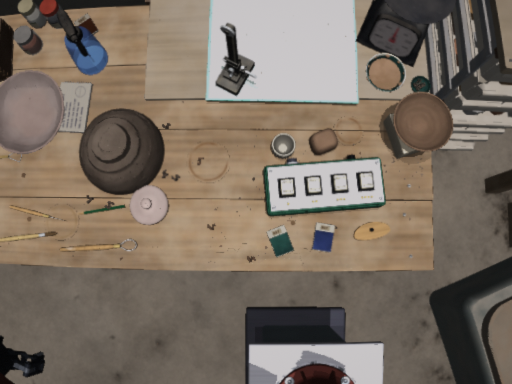

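View pics/side0.png

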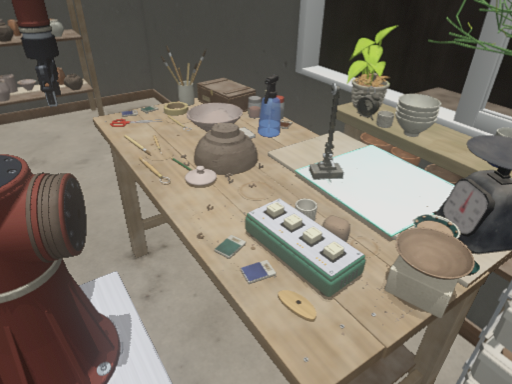

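The top view shows the box at about (265-385, 158-215), with cream caps at about (288,187), (314,184), (340,182) and (366,181). The tiles and rib lie in front of the box, and the pot and clay behind it. The side view confirms this layout.

```bash
cat > h.py <<'E'
from station import *
import numpy as np, cv2
from scipy.spatial.transform import Rotation as R
def cast(n,px,z):
    c=camera_info(n); px=np.asarray(px,float).reshape(-1,1,2)
    s=cv2.undistortPoints(px,c["mtx"],np.array([c["k1"],0,0,0,0.]),).reshape(-1,2)
    d=R.from_quat(c["rotation"]).apply(np.c_[s[:,0],-s[:,1],-np.ones(len(s))])
    p=c["position"]; return p+d*((z-p[2])/d[:,2])[:,None]
E
python3 - <<'E'
from h import *
for n,roi in(("top",(270,160,380,205)),("side",(245,195,350,270))):
    im=cv2.imread(f"pics/{n}0.png"); x0,y0,x1,y1=roi
    c=im[y0:y1,x0:x1]; big=cv2.resize(c,None,fx=6,fy=6,interpolation=cv2.INTER_CUBIC)
    cv2.imwrite(f"pics/{n}_crop.png",big)
    dark=(cv2.cvtColor(big,cv2.COLOR_BGR2GRAY)<90).astype(np.uint8)
    cs,h=cv2.findContours(dark,cv2.RETR_CCOMP,cv2.CHAIN_APPROX_NONE)
    for k,q in enumerate(cs):
        a=cv2.contourArea(q)/36
        if h[0][k][3]>=0 and 40<a<400:
            r=cv2.minAreaRect(q); m=cv2.moments(q)
            p=((np.array([m['m10'],m['m01']])/m['m00']+.5)/6-.5+[x0,y0]); print(n,p.round(1),a,np.array(r[1])/6,cast(n,[p],.0805)[0].round(4))
E
```

```text
(no output)
```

View pics/top_crop.png

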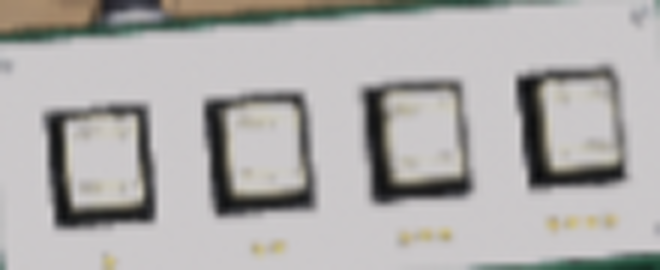

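View pics/side_crop.png

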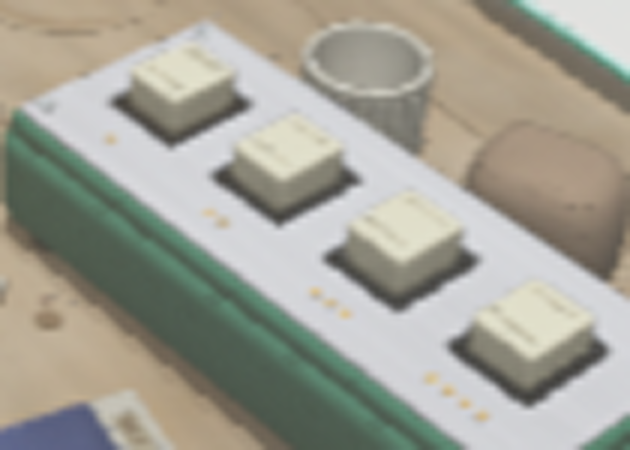

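The crops show cap tops in the top view at crop pixels of about (106,158), (266,148), (425,138) and (578,122), each in a black frame. I'll measure the frames (z 66 mm) and the caps (z 80 mm).

```bash
python3 - <<'E'
from h import *
n="top"; x0,y0,x1,y1=270,160,380,205
big=cv2.resize(cv2.imread("pics/top0.png")[y0:y1,x0:x1],None,fx=6,fy=6,interpolation=cv2.INTER_CUBIC)
g=cv2.cvtColor(big,cv2.COLOR_BGR2GRAY)
w=lambda p:(np.array(p)+.5)/6-.5+[x0,y0]
F=[];C=[]
for q in cv2.findContours((g<125).astype(np.uint8),cv2.RETR_EXTERNAL,cv2.CHAIN_APPROX_NONE)[0]:
    r=cv2.minAreaRect(q)
    if not(70<min(r[1])and max(r[1])<150): continue
    m=np.zeros_like(g); cv2.drawContours(m,[cv2.convexHull(q)],-1,1,-1)
    cap=((m>0)&(g>125)).astype(np.uint8)
    cc=max(cv2.findContours(cap,cv2.RETR_EXTERNAL,cv2.CHAIN_APPROX_NONE)[0],key=cv2.contourArea)
    rc=cv2.minAreaRect(cc)
    F.append(cast(n,[w(r[0])],.066)[0]);C.append(cast(n,[w(rc[0])],.0805)[0])
    e=cast(n,w(cv2.boxPoints(rc)),.0805); print(F[-1].round(4),C[-1].round(4),np.linalg.norm(np.diff(e[:3],axis=0),axis=1).round(4))
C=np.array(sorted(C,key=lambda p:-p[1]));d=C[-1]-C[0];print(np.linalg.norm(np.diff(C,axis=0),axis=1),np.degrees(np.arctan2(d[0],-d[1])))
# side check: project
c=camera_info("side");rr=R.from_quat(c["rotation"]).inv().apply(C-c["position"]);print(np.c_[rr[:,0]/-rr[:,2],-rr[:,1]/-rr[:,2]]@c["mtx"][:2,:2].T+c["mtx"][:2,2])
np.save("keys.npy",C)
E
```

```text
[0.5083 0.0758 0.066 ] [0.5084 0.0759 0.0805] [0.0279 0.0348]
[0.5135 0.0164 0.066 ] [0.5136 0.016  0.0805] [0.0284 0.0346]
[ 0.5187 -0.0432  0.066 ] [ 0.5192 -0.0445  0.0805] [0.03   0.0349]
[ 0.524  -0.1025  0.066 ] [ 0.5242 -0.1036  0.0805] [0.0296 0.0342]
[0.06003157 0.06081097 0.05933622] 5.030609016951191
[[275.3456707  206.38839775]
 [293.06051824 218.68433273]
 [312.86590278 232.32329166]
 [334.07224769 247.06845584]]
```

Frame and cap positions agree to 1.3 mm, the pitch is 60 mm and the caps measure 28×35 mm. The projections onto the side view also match. Next I'll move over the first key and tap it.

```bash
cat >> h.py <<'E'
C=np.load("keys.npy"); a=np.radians(5.03)
y=np.array([np.cos(a),np.sin(a),0]); z=np.array([0,0,-1.])
Q=min((R.from_matrix(np.c_[np.cross(s*y,z),s*y,z]).as_quat() for s in(1,-1)),
  key=lambda q:abs((lambda j:j[5] if j is not None else 9)(inverse_kinematics([*C[1][:2],.15],q))))
fz=lambda:np.mean([current_wrist_force()[2] for _ in range(3)])
def tap(i):
    x,yy=C[i][:2]
    move_straight([x,yy,.102],Q,.12); wait(.15); f0=fz()
    hit=move_straight([x,yy,.083],None,.012,stop_force=1.2); z0=current_tool_pos()[2]; out=[(hit,round((z0-.008)*1e3,2),round(fz()-f0,2))]
    for k in range(6):
        move_straight([x,yy,z0-.0005*(k+1)],None,.01); wait(.06)
        f=fz()-f0; out.append((round((z0-current_tool_pos()[2])*1e3,2),round(f,2)))
        if abs(f)>4.5: break
    move_straight([x,yy,.102],None,.08)
    print(i,out,round(current_time(),2),flush=True)
E
python3 - <<'E'
from h import *
grab(); print(current_finger_gap(),current_time())
goto([*C[0][:2],.2],Q); print(current_joints().round(2),current_time())
tap(0)
E
```

```text
-0.00011916974034685882 0.8667
[ 0.01  0.02  1.91  0.    1.21 -0.08] 3.125
0 [(True, np.float64(79.94), np.float64(1.21)), (np.float64(0.49), np.float64(1.53)), (np.float64(0.97), np.float64(2.29)), (np.float64(1.46), np.float64(2.38)), (np.float64(1.95), np.float64(3.6)), (np.float64(2.39), np.float64(3.61)), (np.float64(2.7), np.float64(5.3))] 7.53
```

Key 0 gives, so it is released. I'll tap the others.

```bash
python3 - <<'E'
from h import *
for i in (1,2,3): tap(i)
E
```

```text
1 [(True, np.float64(79.77), np.float64(1.98)), (np.float64(0.49), np.float64(2.22)), (np.float64(1.0), np.float64(2.3)), (np.float64(1.48), np.float64(1.62)), (np.float64(1.98), np.float64(2.69)), (np.float64(2.49), np.float64(2.06)), (np.float64(2.92), np.float64(2.7))] 11.62
2 [(True, np.float64(80.73), np.float64(2.82)), (np.float64(0.19), np.float64(4.23)), (np.float64(0.36), np.float64(6.29))] 14.43
3 [(True, np.float64(78.27), np.float64(2.37)), (np.float64(0.44), np.float64(2.5)), (np.float64(0.97), np.float64(2.75)), (np.float64(1.46), np.float64(3.39)), (np.float64(1.96), np.float64(2.55)), (np.float64(2.39), np.float64(3.3)), (np.float64(2.63), np.float64(5.25))] 18.62
```

Key 2 stands firm, so it is the latched one. I'll press it to its stop.

```bash
python3 - <<'E'
from h import *
x,yy=C[2][:2]
move_straight([x,yy,.102],Q,.12); wait(.15)
s=move_straight([x,yy,.076],None,.012,stop_force=25); wait(.1)
print(s,(current_tool_pos()[2]-.008)*1e3,fz())
move_straight([x,yy,.11],None,.06); wait(.7)
f0=fz(); h=move_straight([x,yy,.083],None,.012,stop_force=1.2); print(h,(current_tool_pos()[2]-.008)*1e3,fz()-f0)
move_straight([x,yy,.2],None,.12); wait(.5)
cv2.imwrite("pics/side1.png",get_image("side")[:,:,::-1]); print(current_time())
E
```

```text
True 76.77571615163437 13.111860467945421
True 83.05309965353999 1.8732132931234013
25.4833
```

View pics/side1.png

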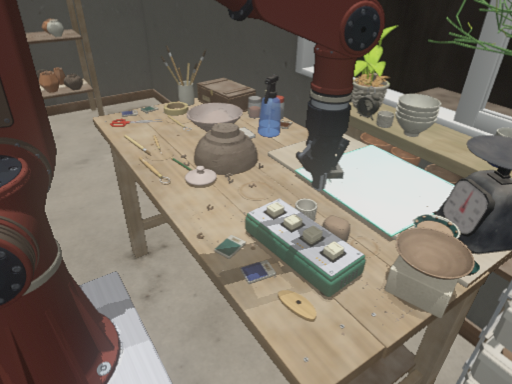

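The gripper is clear above the box, with key 2 at about (312,233) in its shadow. The pot, tiles, rib, clay and lid are where they were. Handing in.

```bash
python3 -c "
from station import *
print(hand_in())"
```

```text
the job is handed in; nothing more can be done
None
```

The latched key was the third from the robot's left; I pressed it to its stop, a light re-tap found it roughly 3 mm higher, the other three gave when tapped and were not pushed in, and I handed the job in at about 25.5 s (no verdict was returned).

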